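Set the carton feeder's gate with a gap gauge

ROBOT

A 6-joint arm with a two-finger parallel gripper is mounted at the origin on the work surface. World frame = base frame: x ahead of the robot, y to its left, z up, the work surface at z = 0. Lengths are in m, angles in degrees, forces in N, time in s.
With the tool pointing down it reaches from about 0.375 to 0.9 m from the base axis. Payload 3.1 kg.
Tool frame: the origin (TCP) lies on the centre line of the jaws, within the pads' length; the fingertips stand 25 mm ahead of it and the grasp point (between the pads) lies 6 mm ahead of it; z points along the fingers, y is the line along which they close (so a half turn about z gives the same grasp; the last joint's range is limited). The gripper opens to 87 mm and grips with 3 to 60 N. Pads are 19 mm wide; open, the fingers measure 117 mm over their backs; the gripper's body (75 mm by 190 mm) begins 51 mm behind the grasp point.
Start: joints at [-85.8, 30.224, 82.088, -0, 67.689, -10.227], TCP at [0.156, -0.605, 0.216] pointing down, gripper open.
Joint ranges: [-176.69, 176.69], [-43.24, 126.21], [12.49, 139.97], [-82, 262], [0, 151.66], [-163.58, 163.58]. Speed limits (degrees/s): [159.86, 159.86, 180, 180, 180, 180].

INTERFACE

Orientations are given as a 3x3 rotation matrix whose columns are the frame's x, y, z axes.
In Python, from rig import bot, cams, models gives the robot as it stands. The module is installed in compiled form; this text tells all that it offers.
- The arm moves only by the shell command python3 -m handwheel 'ROWS' [OPENING]. ROWS is JSON, a list of rows, each a list of 6 numbers: the shift along the world's x, y, z each as a share of 1 m, from -1 to 1, then the turn, a rotation vector about the world's x, y, z each as a share of 2 rad, from -1 to 1. In form: [[dx, dy, dz, wx, wy, wz], ...]. A call has exactly 8 rows; each row is the pose to reach, as a shift and turn from the pose commanded when the call began; what a row does not reach only later rows make up. A row lasts 1/12 s, in which the tool goes at most 41.7 mm and 7.16 degrees, less where a joint would pass 70% of its speed; a pose out of reach is approached as far as the arm can. A call with a number of a shift or a turn outside -1 to 1 is refused whole. A call with a gripper value outside its range is refused whole. OPENING is the opening, from -1 (shut) to 1 (fully open), so that 0 is half open, set as the call begins (- or left out, the last holds). The fingers move at their own pace and stop on an object; the grip force is fixed at half the most. Time passes only in rows, so rows that repeat a pose let the fingers close, or fill a call up. It gives the time, the measured TCP pose, the force, the opening and the grip force at its end, in the units of the state.
- bot.read_state(): the state, without advancing time (a new reading comes with each control period).
- cams.capture(name): name is "scene" or "side" or "wrist"; returns (picture, depth): 400x640x3 uint8, blue, green, red; 400x640 float32, m along the optical axis (not along the pixel's ray), 0 where there is no reading.
- cams.calibration(name): a dict with "mtx" (3x3 intrinsics, pixels), "R" (3x3) and "t" (3): a world point X has camera coordinates R X + t; the wrist camera has in their place "tool_from_camera" (4x4, takes a point from camera to tool coordinates, whose origin is the TCP and whose axes are the flange's). Camera axes: x right, y down, z forward; pixel columns grow to the right and rows downward; lengths in m; the calibration is good to about 2 mm. A picture is of the moment at which its call begins: read the wrist's pose just before it. calibration takes no time and is no camera call.
- bot.hand_in(): hands the job in; it is judged then, once.
Trained networks look in the newest picture that a camera, given by its name, has taken for a name from the list of things; names that differ only in an ending like _2 or _b are one class to them, and where a whole thing is asked for, a point or a joint stands for the part that bears it (a point fixed in the world has none). Each returns a list of dicts, best first, with "conf" (0 to 1); they miss things now and then, are a little off and sometimes report something else, mostly with a low value. They report only what shows in the picture. A call takes as long as a camera call.
- models.spot_in(query, camera): "position" ([column, row] in pixels, amid what is visible of it).
- models.tip_of(query, camera): "position" ([column, row] in pixels: a listed point, or the origin of a listed thing).
The state is a dict: "time_s": time; "joint_positions": joint angles; "qvel": joint speeds; "tau": joint torques, N m; "position": TCP position; "tcp_rot": TCP orientation; "force": force on the tool from outside, world axes, zero at the start; "moment": the same for the moment, N m; "opening": opening from 0.0 (shut) to 1.0 (fully open); "grasp_force": force on a finger pad.
Only numpy, scipy, OpenCV 4.12 (cv2) and the standard library are available. Lean on these libraries where they do the work, as an engineer would, in place of code of your own. Each camera call takes 0.05 s, during which the arm holds its last target. There are 200 camera calls.

TASK

Pick up the gap gauge, lay it flat on the feeder's bed and slide its steel tongue in under the rubber foot of the gate until its tip shows beyond the foot, then turn the winged adjusting screw clockwise until the foot just drags on the tongue: a light but definite pull of about 5 N to slide it. Never clamp the tongue hard, leave the gauge there in the gap, and do not disturb the other things on the bench.

Things in the scene. Friction and masses are not known exactly. Their poses are not given: they have to be found in the camera images.
- bed (a point): point of the carton feeder's bed straight below the middle of the gate's foot, on the bed's smooth upper face, 30 mm above the bench. x: along the bed, the way the gauge goes in; y: across; z: up. The fixed bed is 116 mm wide and runs from 145 mm before this point (-x, where the gauge is put on) to 75 mm beyond it
- feeder: the fixed feeder; origin on the bench below bed, same axes. Its aluminium bridge stands over the bed at x = 0: two posts 84 mm apart (inside), 26 mm deep; beam 34 mm deep, its top 98 mm above the bench
- gate: aluminium cross piece under the bridge, origin at the centre of its underside. It sinks 3.98 mm per rad of the screw. Below it hangs a sprung rubber foot, 16 mm (x) by 44 mm (y), whose height is not measured: at screw 0 its underside is 7 to 14 mm above the bed, by wear. 1 N lifts it off its stop, then 4 N per mm; 2 to 7 N foot force is right, 16 N too hard
- screw (a joint): angle of the adjusting screw, rad: grows clockwise seen from above, which lowers the foot 3.98 mm per rad (25 mm a turn). Stays where it is left; turning takes about 0.06 N m. Stops at -0.8 and 3.2; starts near 0
- wing (a point): centre of the screw's black wing grip on top of the bridge, an upright bar 40 mm long (along this point's x), 12 mm thick (y), 32 mm high; centre 132 mm above the bench, its lower edge 18 mm above the bridge. It turns with the screw but does not rise or sink
- gauge_grip (a point): centre of the gap gauge's black handle block, 40 mm long (x), 16 mm wide (y), 44 mm high; its underside is flush with the tongue's. x points from the handle to the tip of the tongue. Gauge mass 0.1 to 0.2 kg; lies loose on the bench
- gauge_tip (a point): middle of the tip of the gauge's plain steel tongue, 120 mm from the handle's centre along x. The tongue is 5 mm thick, 30 mm wide, 100 mm long beyond the handle; this point is half-way up its thickness. Sliding the pinched tongue takes roughly 1.2 times the foot force (0.9 to 1.5)
- carton_a: bystander, white carton 70 x 110 x 35 mm; origin at its underside
- tape: bystander, roll core ring 90 mm across, 24 mm high
- driver: bystander, screwdriver lying
- spanner: bystander, spanner lying
- cup: bystander, grey cup 70 mm across, 60 mm high
- oil: bystander, small white bottle 48 mm across, 110 mm high
- carton_b: bystander, brown carton 90 x 130 x 50 mm

How it is judged:
By the outcome, as a careful person would: the job done as asked, in the order asked, and still so for the second after the job is handed in, with the robot touching nothing.
It also fails if it takes over 72 s, if anything falls off the work surface, if the arm or the gripper's body presses on something with over 40 N, if the wrist force passes 120 N, or if a joint passes its speed limit or range.

## Working session

There is one attempt and no reset: what is moved stays moved. The work goes in short steps, Python scripts to look and compute and a shell command to move; the robot and the scene stay as the last step left them, time stands still between calls to the robot, and variables do not carry over. Pictures are saved under pics/ and viewed, at most 10 in all, crops included, and the job is handed in when it is done.

```bash
mkdir -p pics; cat > h.py <<'E'
import numpy as np, cv2
from rig import bot, cams, models
def pose(n):
    c=cams.calibration(n)
    if 'R' in c:
        R=np.array(c['R']);t=np.array(c['t']);return np.array(c['mtx']),R.T,-R.T@t
    s=bot.read_state();T=np.array(c['tool_from_camera']);Rt=np.array(s['tcp_rot']);
    return np.array(c['mtx']),Rt@T[:3,:3],Rt@T[:3,3]+np.array(s['position'])
def ray(P,px,z):
    K,R,o=P;d=R@np.linalg.solve(K,[px[0],px[1],1]);return o+d*(z-o[2])/d[2]
def cloud(P,D):
    K,R,o=P;v,u=np.indices(D.shape);p=np.stack([(u-K[0,2])/K[0,0]*D,(v-K[1,2])/K[1,1]*D,D],-1);return p@R.T+o
def proj(P,X):
    K,R,o=P;c=K@(R.T@(np.array(X)-o));return c[:2]/c[2]
E
python3 - <<'E'
from h import *
np.set_printoptions(precision=4,suppress=True)
print(bot.read_state())
for n in ['scene','side','wrist']:
    P=pose(n);im,D=cams.capture(n);cv2.imwrite(f'pics/{n}0.png',im)
    C=cloud(P,D)
    print(n,'cam',P[2],P[1][:,2])
    for q,z in [('bed',.03),('wing',.132),('gauge_grip',.022),('gauge_tip',.0025),('gate',.06),('feeder',0)]:
        for r in models.tip_of(q,n)[:2]:
            px=r['position'];u,v=int(px[0]),int(px[1])
            print(q,round(r['conf'],2),np.round(px),ray(P,px,z),C[min(v,399),min(u,639)])
E
```

```text
{'time_s': 0.0, 'joint_positions': array([-85.8004,  30.2783,  82.1571,  -0.0011,  67.6901, -10.2274]), 'qvel': array([ 0.004 , -0.0547, -0.0582, -0.0626, -0.0317, -0.0265]), 'tau': array([ -0.0012, -44.0049, -17.6592,   0.0633,   0.0584,  -0.0002]), 'position': array([ 0.1557, -0.6045,  0.2152]), 'tcp_rot': array([[ 0.9685,  0.2492, -0.0002],
       [ 0.2492, -0.9685,  0.0022],
       [ 0.0004, -0.0022, -1.    ]]), 'force': array([-0.3629,  0.0747, -0.007 ]), 'moment': array([0.0139, 0.0003, 0.0051]), 'grasp_force': 0.0, 'opening': 1.0012093093763532}
scene cam [ 1.0239 -0.0565  0.9016] [-0.5082  0.1006 -0.8553]
bed 0.91 [345. 207.] [0.5477 0.1038 0.03  ] [0.5522 0.1009 0.0427]
wing 0.65 [344. 210.] [0.6121 0.0789 0.132 ] [0.5549 0.096  0.0282]
wing 0.6 [346. 184.] [0.5448 0.0998 0.132 ] [0.549  0.0978 0.1412]
gauge_grip 0.65 [235. 199.] [ 0.4694 -0.175   0.022 ] [ 0.4646 -0.1781  0.0161]
gauge_grip 0.38 [308. 277.] [ 0.7135 -0.0219  0.022 ] [ 0.7064 -0.021   0.004 ]
gauge_tip 0.82 [260. 233.] [ 0.5692 -0.1212  0.0025] [ 0.5692 -0.1219  0.0028]
gauge_tip 0.54 [432. 164.] [0.4384 0.3815 0.0025] [0.4668 0.3569 0.0502]
feeder 0.94 [344. 212.] [0.5459 0.1028 0.    ] [0.5591 0.0976 0.03  ]
feeder 0.34 [248. 275.] [ 0.6745 -0.1616  0.    ] [ 0.6885 -0.1577  0.037 ]
side cam [0.5227 0.7442 0.6214] [ 0.0088 -0.8016 -0.5978]
bed 0.79 [316. 239.] [0.5443 0.1035 0.03  ] [0.5227 0.7442 0.6214]
bed 0.62 [370. 158.] [ 0.3739 -0.2721  0.03  ] [ 0.3659 -0.3273 -0.0002]
wing 0.51 [318. 202.] [0.5376 0.0912 0.132 ] [0.5374 0.1013 0.1409]
gauge_grip 0.62 [348. 176.] [ 0.449  -0.1833  0.022 ] [ 0.4514 -0.169   0.0345]
gate 0.39 [316. 229.] [0.544  0.1014 0.06  ] [0.5433 0.122  0.0797]
feeder 0.72 [317. 243.] [0.544  0.0867 0.    ] [0.5447 0.1156 0.0302]
wrist cam [ 0.2368 -0.584   0.3847] [-0.2936 -0.0763 -0.9529]
```

View pics/scene0.png

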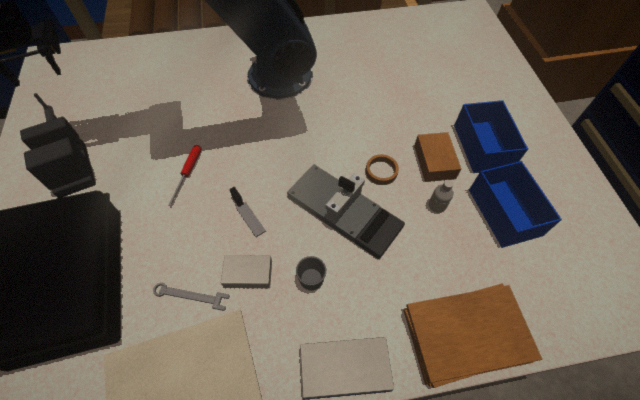

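View pics/side0.png

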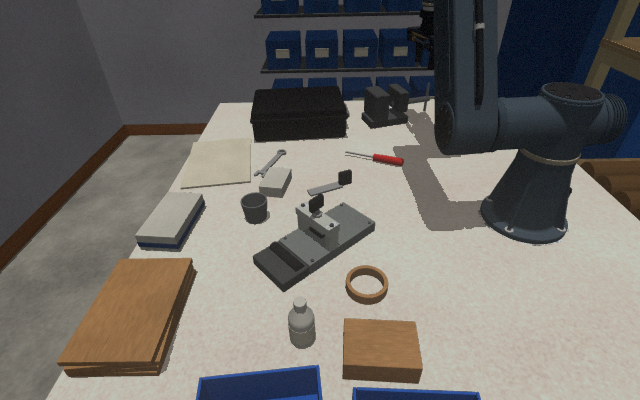

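The scene picture shows the gauge (handle at about 236,195, tip 262,234) and the feeder (bridge near 345,200, black part toward 380,235). Next I measure both with the depth data.

```bash
python3 - <<'E'
from h import *
np.set_printoptions(precision=4,suppress=True)
P=pose('scene');im,D=cams.capture('scene');C=cloud(P,D).reshape(-1,3);I=im.reshape(-1,3).astype(int)
Ps=pose('side');ims,Ds=cams.capture('side');Cs=cloud(Ps,Ds).reshape(-1,3)
def sel(C,x,y,z): return (C[:,0]>x[0])&(C[:,0]<x[1])&(C[:,1]>y[0])&(C[:,1]<y[1])&(C[:,2]>z[0])&(C[:,2]<z[1])
for nm,c in(('scene',C),('side',Cs)):
    m=sel(c,(.35,.8),(-.05,.28),(.022,.040));p=c[m]
    r=cv2.minAreaRect((p[:,:2]*1000).astype(np.float32));print(nm,'bed',len(p),r,np.round(cv2.boxPoints(r)),np.median(p[:,2]))
    m=sel(c,(.45,.65),(.02,.2),(.08,.106));p=c[m]
    if len(p)>5:r=cv2.minAreaRect((p[:,:2]*1000).astype(np.float32));print('beam',len(p),r,p.max(0))
    m=sel(c,(.45,.65),(.02,.2),(.120,.16));p=c[m]
    if len(p)>5:r=cv2.minAreaRect((p[:,:2]*1000).astype(np.float32));print('wing',len(p),r,np.median(p,0))
    m=sel(c,(.38,.62),(-.23,-.08),(.015,.06));p=c[m]
    r=cv2.minAreaRect((p[:,:2]*1000).astype(np.float32));print('handle',len(p),r,p.max(0),np.percentile(p[:,2],90))
for n,s,x0,y0,x1,y1 in(('scene',im,210,140,420,270),('side',ims,240,160,400,300)):
    c=s[y0:y1,x0:x1];cv2.imwrite(f'pics/{n}c.png',cv2.resize(c,None,fx=3.5,fy=3.5,interpolation=cv2.INTER_CUBIC))
E
```

```text
scene bed 4249 ((568.3108520507812, 117.42137908935547), (314.3457336425781, 353.71234130859375), 88.97358703613281) [[389. -37.]
 [742. -43.]
 [748. 271.]
 [394. 278.]] 0.029592456165927983
beam 574 ((543.4680786132812, 100.09814453125), (35.49404525756836, 117.71257019042969), 42.106056213378906) [0.5959 0.1549 0.1059]
wing 169 ((543.9813842773438, 99.87583923339844), (40.96937561035156, 13.988359451293945), 46.06497573852539) [0.5468 0.0989 0.1429]
handle 128 ((463.4385070800781, -170.62820434570312), (41.22335433959961, 15.864863395690918), 26.076364517211914) [ 0.4841 -0.1564  0.0477] 0.0448991171263318
side bed 4178 ((564.7296142578125, 114.47598266601562), (314.6521301269531, 351.21490478515625), 88.19596099853516) [[384. -37.]
 [735. -48.]
 [745. 266.]
 [394. 277.]] 0.030364194594595828
beam 673 ((542.0062255859375, 98.1575927734375), (36.33189392089844, 118.67118835449219), 41.7522087097168) [0.5935 0.1522 0.1056]
wing 204 ((542.4638061523438, 100.03497314453125), (39.803855895996094, 12.702003479003906), 47.51333999633789) [0.542  0.1039 0.1391]
handle 143 ((461.5189208984375, -170.56875610351562), (40.09321212768555, 18.45609474182129), 25.758132934570312) [ 0.4787 -0.1564  0.0471] 0.044847784757210477
```

View pics/scenec.png

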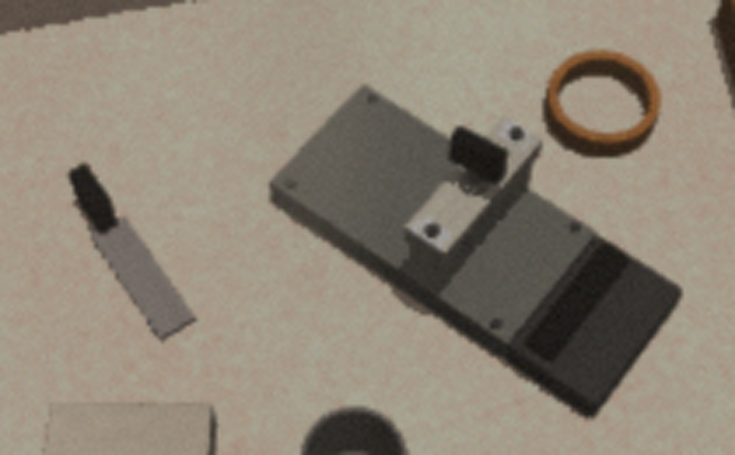

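The crop shows the open entry end of the bed at left (about 300,140), so bed +x runs toward the black end at a yaw of about 42°. Bed origin is about (0.543, 0.099). The gauge yaw is about 25.5°, with the handle at (0.4625, -0.1705). I'll move above the handle now.

```bash
python3 -m handwheel '[[0.306,0.434,-0.05,0,0,0.097],[0.306,0.434,-0.05,0,0,0.097],[0.306,0.434,-0.05,0,0,0.097],[0.306,0.434,-0.05,0,0,0.097],[0.306,0.434,-0.05,0,0,0.097],[0.306,0.434,-0.05,0,0,0.097],[0.306,0.434,-0.05,0,0,0.097],[0.306,0.434,-0.05,0,0,0.097]]' 1
```

```text
time_s: 1.82
position: [0.3478, -0.3325, 0.185]
tcp_rot: [[0.903, 0.431, 0.001], [0.431, -0.903, -0.001], [0.0, 0.001, -1.0]]
force: [0.4, 0.2, 0.5]
opening: 1.002
grasp_force: 0.0
```

```bash
python3 -m handwheel '[[0.114,0.162,-0.02,0,0,0],[0.114,0.162,-0.02,0,0,0],[0.114,0.162,-0.02,0,0,0],[0.114,0.162,-0.02,0,0,0],[0.114,0.162,-0.02,0,0,0],[0.114,0.162,-0.02,0,0,0],[0.114,0.162,-0.02,0,0,0],[0.114,0.162,-0.02,0,0,0]]' 1
python3 - <<'E'
from h import *
np.set_printoptions(precision=4,suppress=True)
P=pose('wrist');im,D=cams.capture('wrist');cv2.imwrite('pics/w1.png',im);C=cloud(P,D)
for q,z in [('gauge_grip',.022),('gauge_tip',.0025)]:
    for r in models.tip_of(q,'wrist')[:2]: print(q,r['conf'],r['position'],ray(P,r['position'],z))
c=C.reshape(-1,3);m=(abs(c[:,0]-.47)<.06)&(abs(c[:,1]+.17)<.05)&(c[:,2]>.036)&(c[:,2]<.05)
p=c[m];print(len(p),cv2.minAreaRect((p[:,:2]*1000).astype(np.float32)),np.median(p,0))
m=(im.reshape(-1,3).max(1)>0)&(c[:,2]>.0035)&(c[:,2]<.008)&(c[:,0]>.47)&(c[:,0]<.6)&(c[:,1]<-.09)&(c[:,1]>-.19)
p=c[m];print(len(p),cv2.minAreaRect((p[:,:2]*1000).astype(np.float32)))
E
```

```text
time_s: 2.48
position: [0.461, -0.1723, 0.165]
tcp_rot: [[0.902, 0.432, -0.0], [0.432, -0.902, -0.001], [-0.0, 0.0, -1.0]]
force: [-0.9, -0.9, 0.3]
opening: 1.001
grasp_force: 0.0
gauge_grip 0.59 [323.7, 189.4] [ 0.4636 -0.1717  0.022 ]
gauge_tip 0.91 [325.9, 78.7] [ 0.5698 -0.1233  0.0025]
gauge_tip 0.32 [534.0, 34.5] [ 0.6992 -0.297   0.0025]
539 ((462.563232421875, -172.55569458007812), (39.583255767822266, 15.010476112365723), 25.337751388549805) [ 0.4637 -0.1719  0.0434]
2468 ((523.7595825195312, -144.58309936523438), (104.52006530761719, 29.24747085571289), 24.958681106567383)
```

View pics/w1.png

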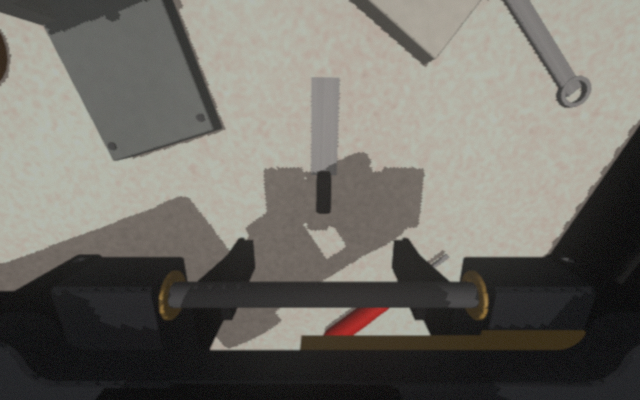

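The wrist picture shows the handle (323,190) between the jaws and the tongue straight ahead (tip 326,79), so it is aligned to within 1–2 mm. I'll descend and close.

```bash
python3 -m handwheel '[[0.0015,0,-0.04,0,0,0],[0.0015,0,-0.08,0,0,0],[0.0015,0,-0.11,0,0,0],[0.0015,0,-0.12,0,0,0],[0.0015,0,-0.127,0,0,0],[0.0015,0,-0.127,0,0,0],[0.0015,0,-0.127,0,0,0],[0.0015,0,-0.127,0,0,0]]' 0
python3 -m handwheel '[[0,0,0,0,0,0],[0,0,0,0,0,0],[0,0,0,0,0,0],[0,0,0,0,0,0],[0,0,0,0,0,0],[0,0,0,0,0,0],[0,0,0,0,0,0],[0,0,0,0,0,0]]' -1
```

```text
time_s: 3.3
position: [0.4636, -0.173, 0.0394]
tcp_rot: [[0.902, 0.431, 0.003], [0.431, -0.902, -0.002], [0.002, 0.003, -1.0]]
force: [-0.6, 0.2, -1.7]
opening: 0.521
grasp_force: 0.0
time_s: 3.97
position: [0.4626, -0.1721, 0.038]
tcp_rot: [[0.902, 0.431, 0.0], [0.431, -0.902, -0.0], [0.0, 0.0, -1.0]]
force: [-0.9, 0.7, 2.8]
opening: 0.03
grasp_force: 1.1
```

```bash
python3 - <<'E'
from h import *
im,D=cams.capture('wrist');ims,_=cams.capture('side')
s=bot.read_state();print(s['opening'],s['grasp_force'],s['force'])
c=cv2.resize(ims[140:240,280:440],(640,400),interpolation=cv2.INTER_CUBIC)[:200+100]
cv2.imwrite('pics/w2.png',np.vstack([cv2.resize(im,(480,300)),cv2.resize(c,(480,225))]))
E
```

```text
0.009761871093159366 1.3137332860787865 [0.12146423 0.50880397 3.12061753]
```

View pics/w2.png

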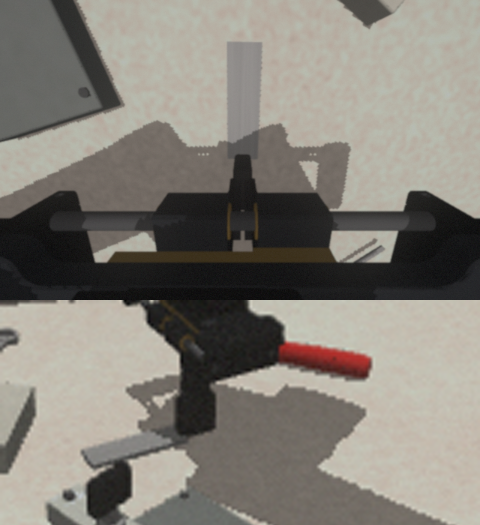

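```bash
python3 - <<'E'
from h import *
np.set_printoptions(precision=4,suppress=True)
s=bot.read_state();print(s['time_s'],s['position'])
P=pose('wrist');im,D=cams.capture('wrist');C=cloud(P,D)
for r in models.tip_of('gauge_tip','wrist')[:2]: print(r['conf'],r['position'],ray(P,r['position'],.0025))
for r in models.tip_of('gauge_grip','wrist')[:2]: print(r['conf'],r['position'],ray(P,r['position'],.022))
Rt=np.array(s['tcp_rot']);L=(C-np.array(s['position']))@Rt
for v in range(190,340,10): print(v,[tuple(np.round(L[v,u]*1000).astype(int)) for u in (300,312,318,324,330,336,348)])
im4=cv2.resize(im[180:350,220:430],None,fx=3.5,fy=3.5,interpolation=cv2.INTER_CUBIC);cv2.imwrite('pics/w3.png',cv2.convertScaleAbs(im4,alpha=2.2,beta=20))
E
```

```text
4.0667 [ 0.4626 -0.1721  0.038 ]
0.58 [326.9, 53.3] [ 0.5725 -0.122   0.0025]
0.92 [320.1, 240.5] [ 0.4603 -0.1706  0.022 ]
190 [(np.int64(30), np.int64(-17), np.int64(38)), (np.int64(31), np.int64(-8), np.int64(33)), (np.int64(84), np.int64(0), np.int64(-168)), (np.int64(31), np.int64(0), np.int64(33)), (np.int64(31), np.int64(5), np.int64(33)), (np.int64(31), np.int64(9), np.int64(33)), (np.int64(30), np.int64(18), np.int64(38))]
200 [(np.int64(22), np.int64(-18), np.int64(38)), (np.int64(23), np.int64(-8), np.int64(33)), (np.int64(23), np.int64(-4), np.int64(33)), (np.int64(23), np.int64(0), np.int64(33)), (np.int64(23), np.int64(5), np.int64(34)), (np.int64(23), np.int64(9), np.int64(33)), (np.int64(22), np.int64(19), np.int64(39))]
210 [(np.int64(14), np.int64(-18), np.int64(39)), (np.int64(16), np.int64(-8), np.int64(33)), (np.int64(19), np.int64(-4), np.int64(22)), (np.int64(19), np.int64(0), np.int64(22)), (np.int64(19), np.int64(5), np.int64(23)), (np.int64(16), np.int64(9), np.int64(33)), (np.int64(14), np.int64(19), np.int64(38))]
220 [(np.int64(5), np.int64(-18), np.int64
[... 3035 characters left out ...]
5), np.int64(-68)), (np.int64(30), np.int64(7), np.int64(-100))]
320 [(np.int64(27), np.int64(-7), np.int64(-100)), (np.int64(-5), np.int64(-5), np.int64(-61)), (np.int64(-87), np.int64(-5), np.int64(37)), (np.int64(-88), np.int64(1), np.int64(39)), (np.int64(-89), np.int64(6), np.int64(40)), (np.int64(2), np.int64(5), np.int64(-70)), (np.int64(28), np.int64(7), np.int64(-101))]
330 [(np.int64(24), np.int64(-7), np.int64(-101)), (np.int64(-10), np.int64(-5), np.int64(-62)), (np.int64(-98), np.int64(-5), np.int64(38)), (np.int64(-99), np.int64(1), np.int64(39)), (np.int64(-98), np.int64(6), np.int64(38)), (np.int64(23), np.int64(3), np.int64(-99)), (np.int64(23), np.int64(7), np.int64(-100))]
```

View pics/w3.png

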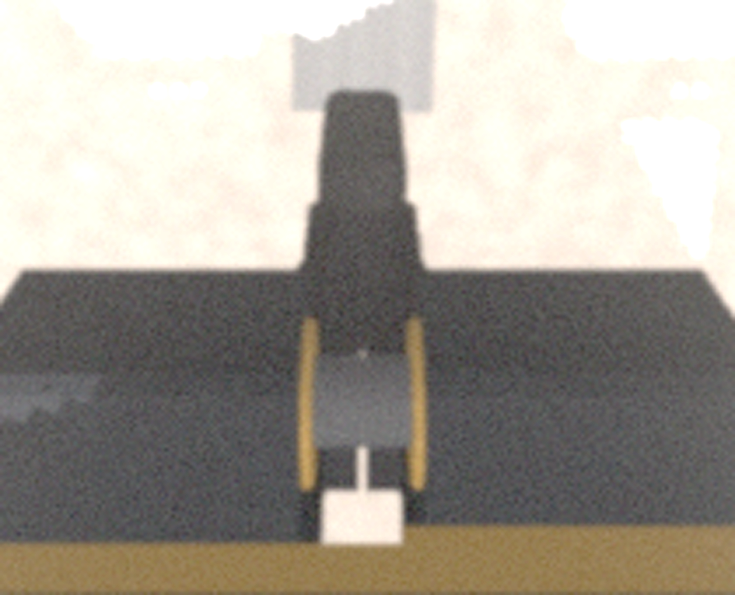

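```bash
python3 -m handwheel '[[0,0,0.015,0,0,0],[0,0,0.03,0,0,0],[0,0,0.03,0,0,0],[0,0,0.03,0,0,0],[0,0,0.03,0,0,0],[0,0,0.03,0,0,0],[0,0,0.03,0,0,0],[0,0,0.03,0,0,0]]'
python3 - <<'E'
from h import *
np.set_printoptions(precision=4,suppress=True)
s=bot.read_state();print(s['opening'],s['grasp_force'],s['force'])
im,D=cams.capture('side');P=pose('side');C=cloud(P,D).reshape(-1,3)
L=(C-np.array(s['position']))@np.array(s['tcp_rot'])*1000
m=(abs(L[:,0])<60)&(abs(L[:,1])<60)&(L[:,2]>-60)&(L[:,2]<64);p=L[m]
for z in range(-60,66,6):
    q=p[abs(p[:,2]-z)<3]
    if len(q):print(z,len(q),np.percentile(q,[2,98],axis=0)[:,:2].round().tolist())
c=im[130:230,280:420];cv2.imwrite('pics/s4.png',cv2.convertScaleAbs(cv2.resize(c,None,fx=5,fy=5,interpolation=cv2.INTER_CUBIC),alpha=2,beta=15))
E
```

```text
time_s: 4.88
position: [0.4621, -0.1718, 0.0673]
tcp_rot: [[0.902, 0.431, -0.001], [0.431, -0.902, 0.001], [-0.001, -0.001, -1.0]]
force: [0.3, -0.0, 0.0]
opening: 0.005
grasp_force: 0.0
0.004975892723037542 0.0 [ 0.2971 -0.025   0.0337]
-60 6 [[5.0, -15.0], [12.0, 2.0]]
-54 12 [[2.0, -16.0], [10.0, 12.0]]
-48 15 [[0.0, -14.0], [11.0, 14.0]]
-42 13 [[-0.0, -13.0], [10.0, 10.0]]
-36 13 [[-1.0, -11.0], [10.0, 8.0]]
-30 13 [[-6.0, -10.0], [10.0, 5.0]]
-24 15 [[-10.0, -11.0], [10.0, 4.0]]
-18 16 [[-10.0, -9.0], [9.0, 8.0]]
-12 15 [[-9.0, -11.0], [11.0, 5.0]]
-6 4 [[-10.0, -7.0], [7.0, 3.0]]
18 4 [[-15.0, -7.0], [6.0, -1.0]]
24 46 [[-18.0, -9.0], [18.0, 7.0]]
30 24 [[-19.0, -9.0], [19.0, -1.0]]
36 21 [[-18.0, -9.0], [18.0, -2.0]]
42 22 [[-16.0, -9.0], [18.0, 0.0]]
48 20 [[-20.0, -8.0], [19.0, -1.0]]
54 21 [[-19.0, -9.0], [18.0, 4.0]]
60 116 [[-42.0, -15.0], [58.0, 16.0]]
```

View pics/s4.png

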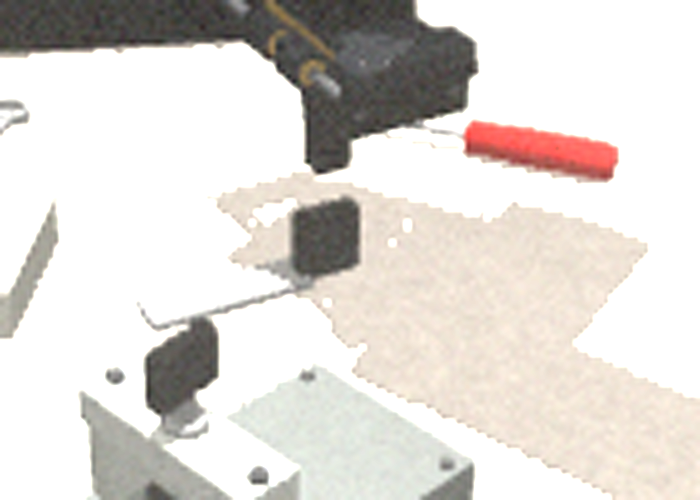

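The side crop shows the gauge still on the bench (handle 325,235) and the fingertips well above it. They really end about 6 mm behind the reported TCP, not 25 mm ahead of it, so the jaws had closed above the handle. I'll open and go 31 mm deeper than planned.

```bash
python3 -m handwheel '[[0,0,0,0,0,0],[0,0,0,0,0,0],[0,0,0,0,0,0],[0,0,0,0,0,0],[0,0,-0.01,0,0,0],[0,0,-0.02,0,0,0],[0,0,-0.025,0,0,0],[0,0,-0.025,0,0,0]]' 0
python3 -m handwheel '[[0,0,-0.015,0,0,0],[0,0,-0.025,0,0,0],[0,0,-0.034,0,0,0],[0,0,-0.034,0,0,0],[0,0,-0.034,0,0,0],[0,0,-0.034,0,0,0],[0,0,-0.034,0,0,0],[0,0,-0.034,0,0,0]]' 0
```

```text
time_s: 5.6
position: [0.4614, -0.1714, 0.0412]
tcp_rot: [[0.902, 0.431, -0.003], [0.431, -0.902, 0.002], [-0.002, -0.003, -1.0]]
force: [0.1, 0.4, -0.3]
opening: 0.476
grasp_force: 0.0
time_s: 6.27
position: [0.4628, -0.1722, 0.0094]
tcp_rot: [[0.902, 0.431, 0.001], [0.431, -0.902, -0.001], [0.001, 0.001, -1.0]]
force: [0.2, 0.1, -0.2]
opening: 0.502
grasp_force: 0.0
```

```bash
python3 -m handwheel '[[0,0,0,0,0,0],[0,0,0,0,0,0],[0,0,0,0,0,0],[0,0,0,0,0,0],[0,0,0,0,0,0],[0,0,0,0,0,0],[0,0,0,0,0,0],[0,0,0,0,0,0]]' -1
```

```text
time_s: 6.93
position: [0.4625, -0.1721, 0.009]
tcp_rot: [[0.902, 0.431, 0.0], [0.431, -0.902, -0.0], [0.0, 0.0, -1.0]]
force: [0.1, -0.4, 1.2]
opening: 0.181
grasp_force: 29.9
```

Gripped (15.7 mm, 30 N). Now I lift, carry it over the entry end of the bed and turn it to 42°.

```bash
python3 -m handwheel '[[0,0,0.03,0,0,0],[0,0,0.06,0,0,0],[-0.01,0.03,0.065,0,0,0.05],[-0.025,0.07,0.065,0,0,0.1],[-0.025,0.11,0.065,0,0,0.144],[-0.025,0.145,0.065,0,0,0.144],[-0.025,0.17,0.065,0,0,0.144],[-0.025,0.1766,0.065,0,0,0.144]]'
python3 -m handwheel '[[0,0,0,0,0,0],[0,0,0,0,0,0],[0,0,0,0,0,0],[0,0,0,0,0,0],[0,0,0,0,0,0],[0,0,0,0,0,0],[0,0,0,0,0,0],[0,0,0,0,0,0]]'
python3 - <<'E'
from h import *
np.set_printoptions(precision=4,suppress=True)
P=pose('wrist');im,D=cams.capture('wrist');cv2.imwrite('pics/w5.png',cv2.convertScaleAbs(im,alpha=1.6,beta=10));C=cloud(P,D);c=C.reshape(-1,3)
for q,z in [('gauge_tip',.068),('bed',.03),('wing',.132)]:
    for r in models.tip_of(q,'wrist')[:2]: print(q,r['conf'],r['position'],ray(P,r['position'],z))
near=(abs(c[:,0]-.543)<.11)&(abs(c[:,1]-.1)<.11)
for nm,a,b in(('beam',.09,.104),('wing',.135,.152),('tongue',.062,.074)):
    p=c[(near if nm!='tongue' else (abs(c[:,0]-.48)<.1)&(abs(c[:,1]-.05)<.1))&(c[:,2]>a)&(c[:,2]<b)]
    if len(p)>9: print(nm,len(p),cv2.minAreaRect((p[:,:2]*1000).astype(np.float32)),np.median(p,0))
p=c[(abs(c[:,0]-.47)<.12)&(abs(c[:,1]-.03)<.12)&(c[:,2]>.027)&(c[:,2]<.033)];print('bed',len(p),cv2.minAreaRect((p[:,:2]*1000).astype(np.float32)),np.median(p[:,2]))
E
```

```text
time_s: 7.6
position: [0.4356, 0.008, 0.0738]
tcp_rot: [[0.74, 0.673, -0.003], [0.673, -0.74, 0.001], [-0.001, -0.003, -1.0]]
force: [0.7, -0.6, -1.1]
opening: 0.181
grasp_force: 29.9
time_s: 8.27
position: [0.4375, 0.0041, 0.0739]
tcp_rot: [[0.743, 0.669, -0.0], [0.669, -0.743, -0.0], [-0.0, -0.0, -1.0]]
force: [0.1, 0.8, -1.4]
opening: 0.18
grasp_force: 29.9
bed 0.57 [320.0, 19.5] [0.5414 0.1008 0.03  ]
beam 6276 ((489.41168212890625, 51.24686813354492), (122.51780700683594, 116.512451171875), 41.92005920410156) [0.5263 0.083  0.0977]
wing 175 ((439.6345520019531, 6.364556312561035), (20.209136962890625, 25.800386428833008), 42.10920715332031) [ 0.4461 -0.002   0.146 ]
tongue 9123 ((476.5753173828125, 67.32083129882812), (114.58261108398438, 72.71810913085938), 42.1370964050293) [0.4932 0.0538 0.0698]
bed 21709 ((487.47833251953125, 49.12502670288086), (139.35691833496094, 116.25470733642578), 42.11711883544922) 0.02988176327019626
```

View pics/w5.png

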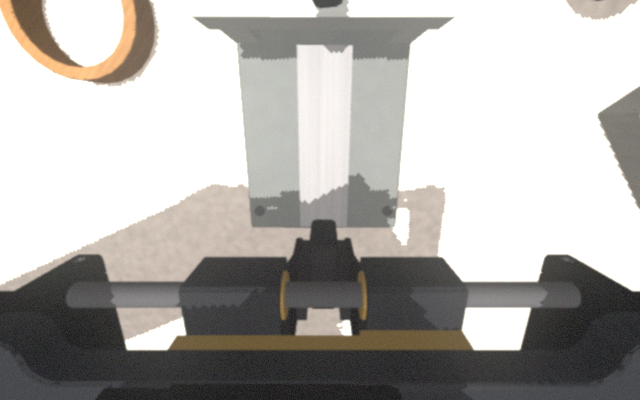

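The picture shows the tongue (325,45–225) straight along the bed's centre line, tip just short of the bridge. The measurements agree: yaw 42°, lateral error under 0.5 mm. I'll lower it and let it settle flat, then regrip.

```bash
python3 -m handwheel '[[0,0,-0.012,0,0,0],[0,0,-0.024,0,0,0],[0,0,-0.031,0,0,0],[0,0,-0.033,0,0,0],[0,0,-0.035,0,0,0],[0,0,-0.035,0,0,0],[0,0,-0.035,0,0,0],[0,0,-0.035,0,0,0]]'
python3 -m handwheel '[[0,0,0,0,0,0],[0,0,0,0,0,0],[0,0,0,0,0,0],[0,0,0,0,0,0],[0,0,0,0,0,0],[0,0,0,0,0,0],[0,0,0,0,0,0],[0,0,0,0,0,0]]' -0.4
python3 -m handwheel '[[0,0,0,0,0,0],[0,0,0,0,0,0],[0,0,0,0,0,0],[0,0,0,0,0,0],[0,0,0,0,0,0],[0,0,0,0,0,0],[0,0,0,0,0,0],[0,0,0,0,0,0]]' -1
```

```text
time_s: 9.13
position: [0.4378, 0.0045, 0.0392]
tcp_rot: [[0.743, 0.67, 0.001], [0.67, -0.743, -0.0], [0.0, 0.001, -1.0]]
force: [0.2, 1.1, -1.4]
opening: 0.181
grasp_force: 30.0
time_s: 9.8
position: [0.4375, 0.0045, 0.0389]
tcp_rot: [[0.743, 0.67, -0.0], [0.67, -0.743, 0.0], [-0.0, -0.0, -1.0]]
force: [-0.2, 0.1, -0.9]
opening: 0.3
grasp_force: 0.0
time_s: 10.47
position: [0.4375, 0.0046, 0.0389]
tcp_rot: [[0.743, 0.67, 0.0], [0.67, -0.743, 0.0], [0.0, -0.0, -1.0]]
force: [0.1, 0.6, -0.1]
opening: 0.181
grasp_force: 30.0
```

```bash
python3 -m handwheel '[[0.004,0.0036,0,0,0,0],[0.009,0.008,0,0,0,0],[0.014,0.0126,0,0,0,0],[0.02,0.018,0,0,0,0],[0.026,0.0234,0,0,0,0],[0.0315,0.0284,0,0,0,0],[0.0345,0.0311,0,0,0,0],[0.0345,0.0311,0,0,0,0]]'
python3 - <<'E'
from h import *
np.set_printoptions(precision=4,suppress=True)
s=bot.read_state();print(s['position'],s['force'])
a,Da=cams.capture('scene');b,Db=cams.capture('side')
for n in('scene','side'):
    P=pose(n)
    for r in models.tip_of('gauge_tip',n)[:2]: print(n,r['conf'],r['position'],ray(P,r['position'],.0325))
    print('expected',proj(P,[.543+.743*.023,.0995+.669*.023,.0325]))
ca=cv2.resize(a[150:270,280:420],None,fx=4,fy=4,interpolation=cv2.INTER_CUBIC)[:,:400]
f=lambda i,x,y:cv2.convertScaleAbs(cv2.resize(i[y:y+100,x:x+80],None,fx=4.8,fy=4.8,interpolation=cv2.INTER_CUBIC),alpha=1.8,beta=15)
cv2.imwrite('pics/v6.png',np.hstack([f(a,325,160),f(b,275,195)]))
E
```

```text
time_s: 11.13
position: [0.4734, 0.0364, 0.0389]
tcp_rot: [[0.742, 0.671, 0.002], [0.671, -0.742, -0.0], [0.001, 0.001, -1.0]]
force: [0.5, 0.7, 0.1]
opening: 0.182
grasp_force: 30.0
[0.4734 0.0364 0.0389] [0.5339 0.6638 0.0821]
scene 0.83 [353.6, 209.3] [0.56   0.1224 0.0325]
expected [350.7486 209.7873]
side 0.67 [315.2, 246.0] [0.5463 0.1315 0.0325]
side 0.51 [306.7, 239.7] [0.5669 0.1095 0.0325]
expected [309.4849 241.1985]
```

View pics/v6.png

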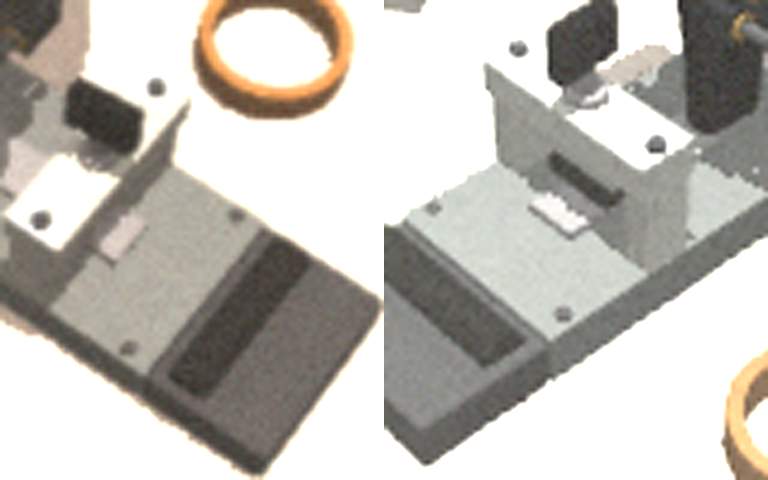

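The view shows the tongue's tip beyond the bridge and foot in both cameras (left 122,238; right 560,213), with the foot's dark strip above it (585,180). I'll release and rise, then measure the foot height and wing angle.

```bash
python3 -m handwheel '[[0,0,0,0,0,0],[0,0,0,0,0,0],[0,0,0,0,0,0],[0,0,0,0,0,0],[0,0,0.03,0,0,0],[0,0,0.07,0,0,0],[0,0,0.11,0,0,0],[0,0,0.15,0,0,0]]' -0.2
python3 - <<'E'
from h import *
np.set_printoptions(precision=4,suppress=True)
a=np.radians(42.05);B=np.array([[np.cos(a),-np.sin(a),0],[np.sin(a),np.cos(a),0],[0,0,1]]);O=np.array([.543,.0997,.03])
P=pose('side');K,R,o=P
im=cams.capture('side')[0].astype(float);D=cams.capture('side')[1];C=(cloud(P,D)-O)@B*1000
g=im.mean(2)
# columns through foot: bed-plane x=8, for y lines, sample brightness vs z
for y in(-15,-8,0,8,15):
    row=[];dd=[]
    for z in np.arange(0,34,1.):
        q=proj(P,O+B@np.array([.008,y/1000,z/1000]));row.append(int(cv2.getRectSubPix(g.astype(np.float32),(1,1),(float(q[0]),float(q[1])))[0,0]))
        dd.append(C[int(round(q[1])),int(round(q[0])),0])
    print(y,row);print(np.round(dd).astype(int).tolist())
for n in('scene','side'):
    P=pose(n);c=cloud(P,cams.capture(n)[1]).reshape(-1,3);p=c[(np.linalg.norm(c[:,:2]-O[:2],axis=1)<.03)&(c[:,2]>.118)&(c[:,2]<.155)]
    print(n,len(p),cv2.minAreaRect((p[:,:2]*1000).astype(np.float32)))
P=pose('wrist');c=cloud(P,cams.capture('wrist')[1]).reshape(-1,3);p=c[(np.linalg.norm(c[:,:2]-O[:2],axis=1)<.03)&(c[:,2]>.142)&(c[:,2]<.155)]
if len(p)>5:print('wrist',len(p),cv2.minAreaRect((p[:,:2]*1000).astype(np.float32)),np.median(p,0))
E
```

```text
time_s: 12.0
position: [0.471, 0.0357, 0.1902]
tcp_rot: [[0.743, 0.669, -0.002], [0.669, -0.743, 0.0], [-0.001, -0.002, -1.0]]
force: [0.8, -0.1, -1.3]
opening: 0.4
grasp_force: 0.0
-15 [122, 107, 92, 77, 72, 70, 69, 67, 66, 65, 64, 64, 65, 65, 64, 62, 61, 55, 49, 43, 40, 38, 37, 36, 36, 35, 36, 38, 40, 43, 49, 56, 62, 64]
[13, 13, 10, 10, 10, 8, 8, 8, 8, 2, 2, 2, -1, -1, -1, -3, -3, -3, 5, 5, 5, 5, 5, 5, 5, 5, 5, 5, 3, 3, 3, 2, 2, 2]
-8 [118, 118, 111, 98, 85, 76, 76, 76, 75, 74, 73, 72, 71, 71, 70, 66, 60, 55, 49, 43, 38, 34, 35, 35, 36, 35, 34, 34, 35, 37, 38, 43, 48, 53]
[11, 11, 11, 11, 10, 10, 10, 7, 7, 7, 5, 5, 5, 2, 2, 2, -3, -3, -3, -3, 6, 6, 6, 6, 6, 6, 5, 5, 5, 4, 4, 4, 9, 9]
0 [106, 97, 87, 76, 71, 72, 73, 74, 74, 74, 74, 74, 73, 73, 72, 70, 69, 63, 55, 47, 41, 37, 34, 31, 32, 32, 33, 33, 33, 34, 36, 39, 41, 50]
[12, 12, 10, 10, 10, 10, 9, 9, 9, 5, 5, 5, 3, 3, 3, 0, 0, 0, 5, 5, 5, 5, 6, 6, 6, 6, 6, 6, 4, 4, 4, 3, 3, 3]
8 [105, 102, 99, 94, 87, 79, 74, 74, 73, 73, 73, 72, 72, 70, 68, 66, 62, 57, 52, 46, 41, 35, 32, 32, 33, 33, 33, 33, 33, 36, 39, 43, 49, 56]
[14, 13, 13, 13, 13, 9, 9, 9, 7, 7, 7, 2, 2, 2, 3, 3, 3, -1, -1, -1, 6, 6, 6, 6, 4, 4, 4, 4, 4, 4, 4, 4, 4, 7]
15 [67, 62, 62, 61, 61, 61, 62, 63, 66, 70, 74, 74, 73, 71, 69, 66, 64, 61, 55, 50, 44, 39, 34, 29, 30, 30, 30, 32, 33, 35, 39, 42, 46, 52]
[9, 9, 9, 7, 7, 7, 8, 8, 8, 7, 7, 7, 3, 3, 3, 3, 0, 0, 0, 6, 6, 6, 6, 6, 6, 5, 5, 5, 5, 5, 5, 3, 3, 3]
scene 172 ((543.8131103515625, 100.12980651855469), (40.1522331237793, 14.306926727294922), 44.764610290527344)
side 206 ((542.3836059570312, 98.990234375), (39.653709411621094, 13.703411102294922), 45.61335754394531)
wrist 1014 ((542.90576171875, 98.9769515991211), (39.962833404541016, 11.951568603515625), 47.182945251464844) [0.5433 0.0995 0.1475]
```

The foot's lower edge looks about 14 mm (±2) above the bed and the wing yaw is about 47°, so about 2.5 rad of clockwise turning is likely. Wrist joint range calls for grasping with the tool flipped (yaw 227°) so one continuous turn is possible.

```bash
python3 -m handwheel '[[0.071,0.0636,0,0,0,0.48],[0.071,0.0636,0,0,0,0.48],[0.071,0.0636,0,0,0,0.48],[0.071,0.0636,0,0,0,0.48],[0.071,0.0636,0,0,0,0.48],[0.071,0.0636,0,0,0,0.48],[0.071,0.0636,0,0,0,0.48],[0.071,0.0636,0,0,0,0.48]]' 0
python3 -m handwheel '[[0,0,0,0,0,0.48],[0,0,0,0,0,0.48],[0,0,0,0,0,0.48],[0,0,0,0,0,0.48],[0,0,0,0,0,0.48],[0,0,0,0,0,0.48],[0,0,0,0,0,0.48],[0,0,0,0,0,0.48]]'
python3 -m handwheel '[[0,0,0,0,0,0.48],[0,0,0,0,0,0.48],[0,0,0,0,0,0.48],[0,0,0,0,0,0.48],[0,0,0,0,0,0.48],[0,0,0,0,0,0.48],[0,0,0,0,0,0.48],[0,0,0,0,0,0.48]]'
python3 -m handwheel '[[0,0,0,0,0,0.1745],[0,0,0,0,0,0.1745],[0,0,0,0,0,0.1745],[0,0,0,0,0,0.1745],[0,0,0,0,0,0.1745],[0,0,0,0,0,0.1745],[0,0,0,0,0,0.1745],[0,0,0,0,0,0.1745]]'
python3 -c "
from h import *
np.set_printoptions(precision=4,suppress=True)
s=bot.read_state();print(s['position'],s['joint_positions'],s['moment'],np.degrees(np.arctan2(s['tcp_rot'][1][0],s['tcp_rot'][0][0])))"
```

```text
time_s: 12.92
position: [0.5411, 0.0993, 0.1859]
tcp_rot: [[-0.128, 0.992, -0.006], [0.992, 0.128, 0.0], [0.001, -0.006, -1.0]]
force: [-0.3, -0.4, -0.4]
opening: 0.501
grasp_force: 0.0
time_s: 13.58
position: [0.5411, 0.0992, 0.186]
tcp_rot: [[-0.886, 0.464, -0.006], [0.464, 0.886, 0.0], [0.005, -0.003, -1.0]]
force: [-0.8, 0.2, -0.0]
opening: 0.503
grasp_force: 0.0
time_s: 14.25
position: [0.5411, 0.0992, 0.186]
tcp_rot: [[-0.888, -0.46, -0.006], [-0.46, 0.888, 0.0], [0.005, 0.003, -1.0]]
force: [-0.6, -0.1, 0.1]
opening: 0.497
grasp_force: 0.0
time_s: 14.92
position: [0.5428, 0.0993, 0.1885]
tcp_rot: [[-0.682, -0.731, -0.001], [-0.731, 0.682, 0.0], [0.001, 0.001, -1.0]]
force: [-0.9, 0.5, 0.4]
opening: 0.504
grasp_force: 0.0
[0.5428 0.0993 0.1885] [  -1.2424   26.6369   94.3393   -0.0004   59.0685 -138.2341] [ 0.185  -0.1159  0.028 ] -133.0080279752418
```

```bash
python3 -m handwheel '[[0,0,-0.025,0,0,0],[0,0,-0.05,0,0,0],[0,0,-0.067,0,0,0],[0,0,-0.0735,0,0,0],[0,0,-0.0735,0,0,0],[0,0,-0.0735,0,0,0],[0,0,-0.0735,0,0,0],[0,0,-0.0735,0,0,0]]'
python3 -m handwheel '[[0,0,0,0,0,0],[0,0,0,0,0,0],[0,0,0,0,0,0],[0,0,0,0,0,0],[0,0,0,0,0,0],[0,0,0,0,0,0],[0,0,0,0,0,0],[0,0,0,0,0,0]]' -1
python3 -c "
from h import *
s=bot.read_state();print(s['moment'])"
```

```text
time_s: 15.58
position: [0.544, 0.0993, 0.1167]
tcp_rot: [[-0.681, -0.732, 0.003], [-0.732, 0.681, -0.0], [-0.002, -0.002, -1.0]]
force: [-0.7, 0.3, -0.4]
opening: 0.501
grasp_force: 0.0
time_s: 16.25
position: [0.543, 0.0992, 0.1154]
tcp_rot: [[-0.681, -0.732, 0.0], [-0.732, 0.681, -0.0], [0.0, -0.0, -1.0]]
force: [-0.2, -0.1, -0.1]
opening: 0.138
grasp_force: 30.0
[ 0.06702298 -0.09430809 -0.01332266]
```

```bash
cat > foot.py <<'E'
from h import *
a=np.radians(42.05);B=np.array([[np.cos(a),-np.sin(a),0],[np.sin(a),np.cos(a),0],[0,0,1]]);O=np.array([.543,.0997,.03])
def foot():
    P=pose('side');g=np.mean([cams.capture('side')[0].astype(np.float32).mean(2) for _ in range(2)],0)
    zs=np.arange(3,26,.5);R=[]
    for y in range(-14,15,2):
        q=np.array([proj(P,O+B@np.array([.008,y/1e3,z/1e3])) for z in zs],np.float32)
        R.append(cv2.remap(g.astype(np.float32),q[None,:,0],q[None,:,1],cv2.INTER_LINEAR)[0])
    r=np.mean(R,0);return zs[np.argmax(r<52)],r[::2].round().astype(int).tolist()
s=bot.read_state();print(np.degrees(np.arctan2(s['tcp_rot'][1][0],s['tcp_rot'][0][0]))%360,np.round(s['moment'],3),np.round(s['force'],2),s['joint_positions'][5],s['time_s'],foot())
E
python3 foot.py
python3 -m handwheel '[[0,0,0,0,0,-0.05],[0,0,0,0,0,-0.1],[0,0,0,0,0,-0.15],[0,0,0,0,0,-0.2],[0,0,0,0,0,-0.25],[0,0,0,0,0,-0.3],[0,0,0,0,0,-0.35],[0,0,0,0,0,-0.4]]'
python3 foot.py
python3 -m handwheel '[[0,0,0,0,0,-0.05],[0,0,0,0,0,-0.1],[0,0,0,0,0,-0.15],[0,0,0,0,0,-0.2],[0,0,0,0,0,-0.2],[0,0,0,0,0,-0.2],[0,0,0,0,0,-0.2],[0,0,0,0,0,-0.2]]'
python3 foot.py
```

```text
227.0571311398577 [ 0.067 -0.094 -0.013] [-0.18 -0.06 -0.09] -138.29570940533486 16.25 (np.float64(18.0), [73, 73, 73, 73, 74, 74, 74, 74, 73, 73, 72, 70, 67, 63, 57, 50, 43, 38, 34, 32, 32, 31, 32])
time_s: 17.02
position: [0.5432, 0.0989, 0.1154]
tcp_rot: [[-1.0, -0.017, 0.0], [-0.017, 1.0, -0.001], [-0.0, -0.001, -1.0]]
force: [0.1, -1.6, 1.6]
opening: 0.137
grasp_force: 30.0
180.96164611224643 [-0.099 -0.181  0.129] [ 0.1  -1.62  1.58] -92.18369617315828 17.0167 (np.float64(15.0), [72, 72, 72, 72, 73, 73, 72, 71, 69, 66, 62, 56, 49, 42, 37, 34, 32, 31, 31, 31, 31, 32, 32])
time_s: 17.78
position: [0.5432, 0.0988, 0.1154]
tcp_rot: [[-0.93, 0.368, 0.0], [0.368, 0.93, -0.001], [-0.001, -0.001, -1.0]]
force: [0.8, -4.3, 1.0]
opening: 0.138
grasp_force: 30.0
158.43668082008583 [-0.538 -0.215  0.061] [ 0.76 -4.29  0.96] -69.66596291409446 17.7833 (np.float64(13.5), [72, 72, 72, 72, 72, 72, 72, 70, 66, 61, 54, 46, 39, 34, 32, 31, 31, 31, 31, 31, 31, 33, 35])
```

The foot drops as expected (about 4.5 mm over 1.2 rad), with probably 4–5 mm still to go. I'll continue in steps.

```bash

python3 -m handwheel '[[0,0.0003,0,0,0,-0.04],[0,0.0003,0,0,0,-0.08],[0,0.0003,0,0,0,-0.12],[0,0.0003,0,0,0,-0.16],[0,0.0003,0,0,0,-0.2],[0,0.0003,0,0,0,-0.2],[0,0.0003,0,0,0,-0.2],[0,0.0003,0,0,0,-0.2]]'
python3 foot.py
python3 -m handwheel '[[0,0,0,0,0,-0.04],[0,0,0,0,0,-0.08],[0,0,0,0,0,-0.12],[0,0,0,0,0,-0.15],[0,0,0,0,0,-0.15],[0,0,0,0,0,-0.15],[0,0,0,0,0,-0.15],[0,0,0,0,0,-0.15]]'
python3 foot.py
```

```text
time_s: 18.55
position: [0.5431, 0.0988, 0.1154]
tcp_rot: [[-0.713, 0.701, 0.0], [0.701, 0.713, -0.001], [-0.001, -0.001, -1.0]]
force: [0.6, -5.3, 0.8]
opening: 0.136
grasp_force: 30.0
135.45346960843221 [-0.86  -0.2   -0.076] [ 0.56 -5.28  0.78] -46.63562131891834 18.55 (np.float64(11.5), [73, 73, 74, 73, 73, 71, 68, 63, 56, 48, 40, 35, 32, 32, 32, 32, 32, 32, 33, 34, 36, 39, 43])
time_s: 19.32
position: [0.543, 0.0987, 0.1154]
tcp_rot: [[-0.474, 0.881, -0.0], [0.881, 0.474, -0.001], [-0.001, -0.001, -1.0]]
force: [0.3, -5.8, 1.1]
opening: 0.137
grasp_force: 30.0
118.26937679427844 [-0.939 -0.147 -0.075] [ 0.31 -5.84  1.07] -29.449585461843874 19.3167 (np.float64(11.0), [73, 73, 73, 73, 72, 69, 65, 59, 51, 44, 38, 34, 32, 32, 32, 32, 32, 33, 34, 36, 38, 43, 48])
```

The last step dropped less than expected (0.6 instead of 1.2 mm), which suggests contact. I'll release the wing and check with a pull on the gauge.

```bash

python3 -m handwheel '[[0,0,0,0,0,0],[0,0,0,0,0,0],[0,0,0,0,0,0],[0,0,0,0,0,0],[0,0,0.03,0,0,0],[0,0,0.065,0,0,0],[0,0,0.075,0,0,0],[0,0,0.075,0,0,0]]' 0
python3 -m handwheel '[[-0.071,-0.0638,0,0,0,-0.48],[-0.071,-0.0638,0,0,0,-0.48],[-0.071,-0.0638,0,0,0,-0.48],[-0.071,-0.0638,0,0,0,-0.48],[-0.071,-0.0638,0,0,0,-0.48],[-0.071,-0.0638,0,0,0,-0.48],[-0.071,-0.0638,0,0,0,-0.48],[-0.071,-0.0638,0,0,0,-0.48]]'
python3 -m handwheel '[[0,0,0,0,0,-0.06],[0,0,0,0,0,-0.12],[0,0,0,0,0,-0.184],[0,0,0,0,0,-0.184],[0,0,0,0,0,-0.184],[0,0,0,0,0,-0.184],[0,0,0,0,0,-0.184],[0,0,0,0,0,-0.184]]'
python3 - <<'E'
from foot import *
P=pose('wrist');c=cloud(P,cams.capture('wrist')[1]).reshape(-1,3)
p=c[(np.linalg.norm(c[:,:2]-[.472,.036],axis=1)<.04)&(c[:,2]>.066)&(c[:,2]<.08)];print('handle',len(p),cv2.minAreaRect((p[:,:2]*1000).astype(np.float32)),np.median(p[:,2]))
p=c[(np.linalg.norm(c[:,:2]-O[:2],axis=1)<.03)&(c[:,2]>.142)&(c[:,2]<.155)]
if len(p)>5:print('wing',len(p),cv2.minAreaRect((p[:,:2]*1000).astype(np.float32)))
E
```

```text
time_s: 20.08
position: [0.5453, 0.1, 0.1935]
tcp_rot: [[-0.473, 0.881, 0.007], [0.881, 0.473, 0.0], [-0.003, 0.007, -1.0]]
force: [1.1, -0.5, 1.1]
opening: 0.492
grasp_force: 0.0
time_s: 20.75
position: [0.4707, 0.0361, 0.189]
tcp_rot: [[0.456, 0.89, -0.003], [0.89, -0.456, 0.001], [-0.001, -0.003, -1.0]]
force: [-1.2, -0.3, 0.8]
opening: 0.501
grasp_force: 0.0
time_s: 21.42
position: [0.4718, 0.0358, 0.1902]
tcp_rot: [[0.741, 0.671, -0.0], [0.671, -0.741, 0.0], [-0.0, -0.0, -1.0]]
force: [-0.6, -1.1, 0.4]
opening: 0.497
grasp_force: 0.0
42.17188369009174 [-0.012 -0.045 -0.026] [-0.6  -1.05  0.38] 38.598032445668004 21.4167 (np.float64(11.5), [84, 78, 74, 73, 71, 69, 65, 59, 52, 45, 40, 36, 34, 34, 34, 34, 35, 35, 36, 38, 40, 44, 50])
handle 572 ((472.4072570800781, 35.769866943359375), (38.58566665649414, 15.963424682617188), 42.11857223510742) 0.0734954891914236
wing 1012 ((542.925537109375, 98.95217895507812), (12.051506996154785, 39.799537658691406), 28.16207504272461)
```

```bash

python3 -m handwheel '[[0,0,-0.04,0,0,0],[0,0,-0.08,0,0,0],[0,0,-0.115,0,0,0],[0,0,-0.14,0,0,0],[0,0,-0.151,0,0,0],[0,0,-0.151,0,0,0],[0,0,-0.151,0,0,0],[0,0,-0.151,0,0,0]]'
python3 -m handwheel '[[0,0,0,0,0,0],[0,0,0,0,0,0],[0,0,0,0,0,0],[0,0,0,0,0,0],[0,0,0,0,0,0],[0,0,0,0,0,0],[0,0,0,0,0,0],[0,0,0,0,0,0]]' -1
cat > f.py <<'E'
from rig import bot; import numpy as np
f=bot.read_state()['force'];print('along u %.2f lat %.2f'%(f[0]*.743+f[1]*.669,-f[0]*.669+f[1]*.743), 'z',round(f[2],2))
E
python3 f.py
python3 -m handwheel '[[-0.0003,-0.0003,0,0,0,0],[-0.0006,-0.00054,0,0,0,0],[-0.0009,-0.0008,0,0,0,0],[-0.0012,-0.0011,0,0,0,0],[-0.0015,-0.00135,0,0,0,0],[-0.0018,-0.0016,0,0,0,0],[-0.0021,-0.0019,0,0,0,0],[-0.0024,-0.0022,0,0,0,0]]'
python3 f.py
python3 -m handwheel '[[-0.0003,-0.0003,0,0,0,0],[-0.0006,-0.00054,0,0,0,0],[-0.0009,-0.0008,0,0,0,0],[-0.0012,-0.0011,0,0,0,0],[-0.0015,-0.00135,0,0,0,0],[-0.0018,-0.0016,0,0,0,0],[-0.0021,-0.0019,0,0,0,0],[-0.0024,-0.0022,0,0,0,0]]'
python3 f.py
```

```text
time_s: 22.23
position: [0.4728, 0.0356, 0.0401]
tcp_rot: [[0.742, 0.671, 0.002], [0.671, -0.742, -0.0], [0.001, 0.001, -1.0]]
force: [0.7, -0.0, 0.6]
opening: 0.503
grasp_force: 0.0
time_s: 22.9
position: [0.4722, 0.0357, 0.0398]
tcp_rot: [[0.742, 0.67, 0.001], [0.67, -0.742, -0.0], [0.0, 0.0, -1.0]]
force: [-0.4, -0.5, 5.4]
opening: 0.181
grasp_force: 30.0
along u -0.57 lat -0.10 z 5.41
time_s: 23.57
position: [0.4717, 0.034, 0.0398]
tcp_rot: [[0.742, 0.67, 0.004], [0.67, -0.742, 0.0], [0.004, 0.003, -1.0]]
force: [3.5, 5.2, 3.4]
opening: 0.181
grasp_force: 30.0
along u 6.03 lat 1.54 z 3.42
time_s: 24.23
position: [0.4699, 0.0316, 0.0398]
tcp_rot: [[0.742, 0.67, 0.006], [0.67, -0.742, -0.0], [0.004, 0.004, -1.0]]
force: [4.4, 5.2, 2.8]
opening: 0.183
grasp_force: 30.0
along u 6.70 lat 0.91 z 2.82
```

Contact confirmed: about 6.5 N, with 3–5 N of my own downward push in it. I'll unload z and slide back in while reading again.

```bash

python3 -m handwheel '[[0.0004,0.0004,0.0006,0,0,0],[0.0008,0.0007,0.0006,0,0,0],[0.0012,0.0011,0.0006,0,0,0],[0.0016,0.0014,0.0006,0,0,0],[0.002,0.0018,0.0006,0,0,0],[0.0024,0.0022,0.0006,0,0,0],[0.0028,0.0025,0.0006,0,0,0],[0.0032,0.0029,0.0006,0,0,0]]'
python3 f.py
python3 -m handwheel '[[0.0003,0.0003,0,0,0,0],[0.0006,0.0005,0,0,0,0],[0.0009,0.0008,0,0,0,0],[0.0012,0.0011,0,0,0,0],[0.0015,0.0013,0,0,0,0],[0.0018,0.0016,0,0,0,0],[0.0021,0.0019,0,0,0,0],[0.0024,0.0022,0,0,0,0]]'
python3 f.py
python3 -m handwheel '[[-0.0003,-0.0003,0,0,0,0],[-0.0006,-0.00054,0,0,0,0],[-0.0009,-0.0008,0,0,0,0],[-0.0012,-0.0011,0,0,0,0],[-0.0015,-0.00135,0,0,0,0],[-0.0018,-0.0016,0,0,0,0],[-0.0021,-0.0019,0,0,0,0],[-0.0024,-0.0022,0,0,0,0]]'
python3 f.py
```

```text
time_s: 24.9
position: [0.469, 0.0343, 0.0398]
tcp_rot: [[0.742, 0.671, -0.003], [0.671, -0.742, 0.0], [-0.002, -0.002, -1.0]]
force: [-1.8, -4.3, 1.1]
opening: 0.179
grasp_force: 30.0
along u -4.23 lat -1.99 z 1.1
time_s: 25.57
position: [0.4722, 0.0367, 0.0399]
tcp_rot: [[0.742, 0.671, -0.001], [0.671, -0.742, 0.0], [-0.001, -0.001, -1.0]]
force: [-3.8, -2.7, 0.6]
opening: 0.184
grasp_force: 30.0
along u -4.64 lat 0.56 z 0.55
time_s: 26.23
position: [0.4715, 0.0341, 0.0401]
tcp_rot: [[0.742, 0.67, 0.002], [0.67, -0.742, -0.0], [0.001, 0.002, -1.0]]
force: [1.2, 1.1, -4.9]
opening: 0.182
grasp_force: 30.0
along u 1.62 lat 0.07 z -4.85
```

```bash

python3 -m handwheel '[[-0.0003,-0.0003,-0.0003,0,0,0],[-0.0006,-0.00054,-0.0003,0,0,0],[-0.0009,-0.0008,-0.0003,0,0,0],[-0.0012,-0.0011,-0.0003,0,0,0],[-0.0015,-0.00135,-0.0003,0,0,0],[-0.0018,-0.0016,-0.0003,0,0,0],[-0.0021,-0.0019,-0.0003,0,0,0],[-0.0024,-0.0022,-0.0003,0,0,0]]'
python3 f.py
python3 -m handwheel '[[0.0005,0.00045,0,0,0,0],[0.001,0.0009,0,0,0,0],[0.0015,0.00135,0,0,0,0],[0.002,0.0018,0,0,0,0],[0.0025,0.00225,0,0,0,0],[0.003,0.0027,0,0,0,0],[0.0035,0.00315,0,0,0,0],[0.004,0.0036,0,0,0,0]]'
python3 f.py
```

```text
time_s: 26.9
position: [0.4684, 0.032, 0.0398]
tcp_rot: [[0.742, 0.67, 0.001], [0.67, -0.742, -0.0], [0.001, 0.001, -1.0]]
force: [2.9, 1.8, -2.6]
opening: 0.183
grasp_force: 30.0
along u 3.40 lat -0.59 z -2.59
time_s: 27.57
position: [0.4694, 0.0352, 0.0398]
tcp_rot: [[0.741, 0.671, -0.005], [0.671, -0.741, -0.0], [-0.004, -0.003, -1.0]]
force: [-4.2, -5.5, 4.5]
opening: 0.179
grasp_force: 30.0
along u -6.77 lat -1.25 z 4.47
```

The readings interpolate to about 4.7 N of drag at zero vertical load, which is on target. I'll release, rise clear and check.

```bash

python3 -m handwheel '[[0,0,0,0,0,0],[0,0,0,0,0,0],[0,0,0,0,0,0],[0,0,0,0,0,0],[0,0,0.03,0,0,0],[0,0,0.07,0,0,0],[0,0,0.11,0,0,0],[0,0,0.15,0,0,0]]' 0
python3 -m handwheel '[[-0.03,-0.1,0.02,0,0,0],[-0.03,-0.1,0.02,0,0,0],[-0.03,-0.1,0.02,0,0,0],[-0.03,-0.1,0.02,0,0,0],[-0.03,-0.1,0.02,0,0,0],[-0.03,-0.1,0.02,0,0,0],[-0.03,-0.1,0.02,0,0,0],[-0.03,-0.1,0.02,0,0,0]]'
python3 - <<'E'
from h import *
np.set_printoptions(precision=4,suppress=True)
a,D=cams.capture('scene');b,_=cams.capture('side')
for n in('scene','side'):
    for r in models.tip_of('gauge_tip',n)[:1]: print(n,r['conf'],r['position'],ray(pose(n),r['position'],.0325))
c=cloud(pose('scene'),D).reshape(-1,3)
p=c[(np.linalg.norm(c[:,:2]-[.47,.036],axis=1)<.04)&(c[:,2]>.064)&(c[:,2]<.082)];print('handle',len(p),cv2.minAreaRect((p[:,:2]*1000).astype(np.float32)),np.median(p[:,2]))
f=lambda i,x,y:cv2.convertScaleAbs(cv2.resize(i[y:y+130,x:x+130],None,fx=3,fy=3,interpolation=cv2.INTER_CUBIC),alpha=1.8,beta=15)
cv2.imwrite('pics/v7.png',np.hstack([f(a,285,150),f(b,250,160)]))
E
```

```text
time_s: 28.23
position: [0.4712, 0.036, 0.191]
tcp_rot: [[0.742, 0.671, -0.002], [0.671, -0.742, 0.0], [-0.001, -0.002, -1.0]]
force: [1.4, -1.1, -0.1]
opening: 0.494
grasp_force: 0.0
time_s: 28.9
position: [0.4418, -0.0632, 0.2092]
tcp_rot: [[0.741, 0.672, -0.001], [0.672, -0.741, 0.001], [-0.0, -0.001, -1.0]]
force: [0.1, -0.0, -0.4]
opening: 0.502
grasp_force: 0.0
scene 0.87 [352.3, 207.3] [0.5537 0.1204 0.0325]
side 0.68 [308.3, 241.3] [0.5629 0.1152 0.0325]
handle 103 ((470.14251708984375, 35.78331756591797), (41.17421340942383, 16.77295684814453), 40.362064361572266) 0.07320822960386042
```

View pics/v7.png

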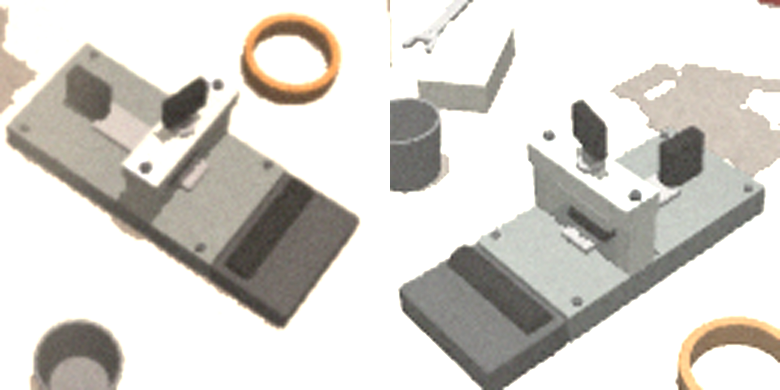

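The final view shows the gauge flat on the bed, its tip beyond the foot (left 195,175; right 577,238), and the robot clear of everything.

```bash
python3 -c "
from rig import bot
print(bot.hand_in())"
```

```text
the job is handed in; nothing more can be done
None
```

I handed the job in at about 29 s: the gauge lies flat in the gap with its tip showing beyond the foot, the screw is turned about 109° clockwise, and the drag works out at about 4.7 N (from pull tests at varying vertical load); the robot touches nothing, and I saw nothing else on the bench disturbed.

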